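# Turn the strip-down row round for reassembly

## Robot

A 6-joint arm with a two-finger parallel gripper is mounted at the origin on the work surface. World frame = base frame: x ahead of the robot, y to its left, z up, the work surface at z = 0. Lengths are in m, angles in rad, forces in N, time in s.
With the tool pointing down it reaches from about 0.3 to 0.875 m from the base axis. Payload 6.4 kg.
Tool frame: the origin (TCP) lies at the very end of the fingers, on their centre line; the grasp point (between the pads) lies 19 mm behind it (ctrl.tcp_to_grasp is the distance from the TCP to the grasp point, in m); z points along the fingers, y is the direction in which the jaws open and shut (so a half turn about z gives the same grasp; the last joint's range is limited). The gripper opens to 85 mm and grips with 20 to 120 N. Pads are 22 mm wide; open, the fingers measure 114 mm over their backs; the gripper's body (76 mm by 85 mm) begins 54 mm behind the grasp point. The pads swing forward as they close: fully open they stand 13 mm farther back than shut.
Start: joints at [-1.346, 0.181, 1.607, -0, 1.354, -0.206], TCP at [0.24, -0.522, 0.231] pointing down, gripper open.
Joint ranges: [-2.99, 2.99], [-0.89, 2.07], [0.3, 2.58], [-1.14, 4.28], [0, 2.63], [-3.12, 3.12]. Speed limits (rad/s): [2.57, 2.57, 3.01, 3.14, 3.14, 3.14].

## Interface

Orientations are given as a unit quaternion [w, x, y, z].
In Python, from bench import ctrl gives the robot as it stands. The module is installed in compiled form; this text tells all that it offers.
- The arm moves only by the tool drive_tool, never from a script. Its argument "deltas" is a list of rows, each an object with "slide": the shift along the tool's x, y, z as a fraction of full scale, a list of three; "delta_rot": the turn, a rotation vector about the tool's x, y, z as a fraction of full scale, a list of three; "hand": the opening, from 0 (shut) to 1 (fully open). In form: [{"slide": [tx, ty, tz], "delta_rot": [wx, wy, wz], "hand": hand}, ...]. A call has exactly 5 rows; each row shifts and turns the commanded pose from where the row before left it, along the tool's axes as they then stand; what a row does not reach is not made up. Full scale, the value 1, is 50 mm for a shift and 180 degrees for a turn. A row lasts 1/8 s, in which the tool goes at most 62.5 mm and 10.7 degrees, less where a joint would pass 70% of its speed; a pose out of reach is approached as far as the arm can. A call with a number of a shift or a turn outside -1 to 1 is refused whole. A call with a gripper value outside its range is refused whole. The fingers move at their own pace and stop on an object; the grip force is fixed at half the most. Time passes only in rows, so rows that do not move let the fingers close, or fill a call up. It gives the time, the measured TCP pose, the force and the opening at its end, in the units of the state.
- ctrl.get_obs(): the state, without advancing time (a new reading comes with each control period).
- ctrl.camera(name): name is "scene" or "top"; returns a dict with "frame" (420x560x3 uint8, red, green, blue), "mtx" (3x3 intrinsics, pixels), "R" (3x3) and "t" (3): a world point X has camera coordinates R X + t. Camera axes: x right, y down, z forward; pixel columns grow to the right and rows downward; lengths in m; the calibration is good to about 2 mm. A picture is of the moment at which its call begins. There is no depth.
- ctrl.hand_in(): hands the job in, once; it reports no verdict.
The state is a dict: "time_s": time; "q": joint angles; "dq": joint speeds; "joint_efforts": joint torques, N m; "eef_pos": TCP position; "eef_rot": TCP orientation; "wrist_force": force on the tool from outside, world axes, zero at the start; "torque": the same for the moment, N m; "opening": opening from 0.0 (shut) to 1.0 (fully open).
Only numpy, scipy, OpenCV 4.12 (cv2) and the standard library are available. Lean on these libraries where they do the work, as an engineer would, in place of code of your own. Each camera call takes 0.05 s, during which the arm holds its last target.

## Task

The brake parts lie in the row of green dishes in the order they came off the wheelchair; move all four into the white tray in reverse order, one per compartment, ready to go back on: what is at the left end of the dish row goes to the right end of the tray, and so on along the row. Leave each part in the middle of its compartment, flat on the floor as it stood or lay in its dish (bolt upright on its head, lever extension upright on its foot), released and at rest.

Things in the scene. Friction and masses are not known exactly. Their poses are not given: they have to be found in the camera images.
- bolt: chrome handrim bolt standing on its hexagonal head: head 22 mm across flats, 9 mm high; above it a round shank 14 mm in diameter up to 50 mm. 80 g. Origin: centre of its underside, z up.
- lever_ext: black plastic brake lever extension, a ribbed round grip standing on its flared foot: foot 34 mm across, 7 mm high; above it a grip 24 mm in diameter (25 over the ribs) up to 76 mm. 50 g. Origin: centre of its underside, z up.
- tire: blue rubber caster tire lying flat: ring of 60 mm outer and 36 mm inner diameter, 26 mm high. 60 g. Origin: centre of its underside, z up.
- nut: large brass hex nut lying flat: 41 mm across flats, 47 mm across corners, 22 mm high, with a 24 mm hole. 170 g. One pair of flats faces its own +x and -x, the others follow every 60 degrees. Origin: centre of its underside, z up.
- rail: flat dark steel rail 90 x 346 x 4 mm that carries the row of four dishes, fixed. Origin: centre of its underside; y runs along the row, x across it; dish centres at y = -126, -42, 42 and 126 mm. It may be nearer to or farther from the robot than the tray.
- tray: white plastic tray 92 x 340 x 10 mm with four equal compartments in a row, fixed. Origin: centre of its underside; y along the row (the same way as the rail's to within 15 degrees), x across; compartment centres at x = 0, y = -126, -42, 42 and 126 mm. Floor 4 mm above the underside, 4 mm thick walls and dividers 6 mm above the floor. Clear of both rows: a 75 mm high jar, a wrench, a screwdriver.
- dish_bolt: round shallow green enamelled dish, 78 mm across, rim 8 mm high, inner floor 3 mm above its underside, the one in which the bolt is at the start (the four dishes look alike). Fixed on the rail in one of its four places. Origin: centre of its underside; axes as the rail's
- dish_lever_ext: round shallow green enamelled dish, 78 mm across, rim 8 mm high, inner floor 3 mm above its underside, the one in which the lever extension is at the start (the four dishes look alike). Fixed on the rail in one of its four places. Origin: centre of its underside; axes as the rail's
- dish_tire: round shallow green enamelled dish, 78 mm across, rim 8 mm high, inner floor 3 mm above its underside, the one in which the tire is at the start (the four dishes look alike). Fixed on the rail in one of its four places. Origin: centre of its underside; axes as the rail's
- dish_nut: round shallow green enamelled dish, 78 mm across, rim 8 mm high, inner floor 3 mm above its underside, the one in which the nut is at the start (the four dishes look alike). Fixed on the rail in one of its four places. Origin: centre of its underside; axes as the rail's
There are look-alikes about, which are no part of the job. There is more than one size of the bolt; the job needs the largest. There is more than one size of the tire; the one meant has the size given above.

How it is judged:
By the outcome, as a careful person would: the job done as asked, in the order asked, and still so for the second after the job is handed in, with the robot touching nothing.
It also fails if it takes over 99 s, if anything falls off the work surface, if the arm or the gripper's body presses on something with over 40 N, if the wrist force passes 120 N, or if a joint passes its speed limit or range.

## Working session

There is one attempt and no reset: what is moved stays moved. The work goes in short steps, Python scripts to look and compute and a tool call to move; the robot and the scene stay as the last step left them, time stands still between calls to the robot, and variables do not carry over. Pictures are saved under pics/ and viewed, and the job is handed in when it is done.

Besides the shell and the picture viewer there is one more tool, called after "Call:" in YAML: its name, and indented under it one key for each argument. drive_tool: Moves the arm, as the interface text tells. Its arguments: {"type":"object","properties":{"deltas":{"type":"array","items":{"type":"object","properties":{"slide":{"type":"array","items":{"type":"number"}},"delta_rot":{"type":"array","items":{"type":"number"}},"hand":{"type":"number"}}}}},"required":["deltas"]}

```bash
mkdir -p pics; python3 - <<'E'
from bench import ctrl
import cv2,numpy as np,pickle
o=ctrl.get_obs();print(o)
for n in("top","scene"):
    c=ctrl.camera(n);pickle.dump(c,open(n+'0.pkl','wb'));cv2.imwrite(f'pics/{n}0.png',c['frame'][:,:,::-1]);print(n,c['mtx'],c['R'],c['t'],-c['R'].T@c['t'])
E
```

```text
{'time_s': 0.0, 'q': array([-1.34633872e+00,  1.81539047e-01,  1.60800964e+00,  3.72215404e-06,
        1.35380649e+00, -2.06296945e-01]), 'dq': array([-0.00035576,  0.00066892,  0.00116036,  0.00103503, -0.00123312,
       -0.00150725]), 'joint_efforts': array([-1.77790273e-03, -4.44879842e+01, -3.51341665e+01, -3.63814679e-04,
        8.93039221e-03,  3.28997851e-05]), 'eef_pos': array([ 0.23998737, -0.52191291,  0.23038449]), 'eef_rot': array([-8.81244064e-04,  9.76895541e-01,  2.13715526e-01, -6.18505181e-06]), 'wrist_force': array([0.42507472, 1.02299162, 0.03836296]), 'torque': array([-0.00849037,  0.02323144, -0.07240022]), 'opening': 1.000200313735421}
top [[444.47199188   0.         278.79831109]
 [  0.         444.47199188 215.34183208]
 [  0.           0.           1.        ]] [[ 0.07878236 -0.99688637  0.00330279]
 [-0.97669537 -0.07784936 -0.2000141 ]
 [ 0.19964845  0.01253177 -0.97978745]] [-0.0778239   0.59183609  0.65171054] [ 0.45406172 -0.03967461  0.75717041]
scene [[454.90344834   0.         277.44033026]
 [  0.         454.90344834 206.49510601]
 [  0.           0.           1.        ]] [[ 0.54580902  0.83781997  0.0122557 ]
 [ 0.51235035 -0.3221325  -0.79607021]
 [-0.66301556  0.44078152 -0.60508018]] [-0.29727199 -0.27336652  1.24144877] [ 1.12541302 -0.3862075   0.53720038]
```

View pics/top0.png

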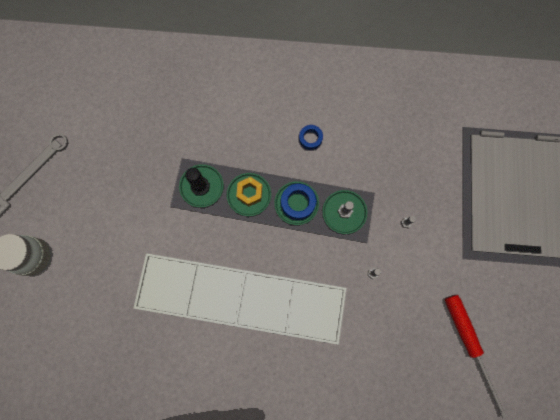

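View pics/scene0.png

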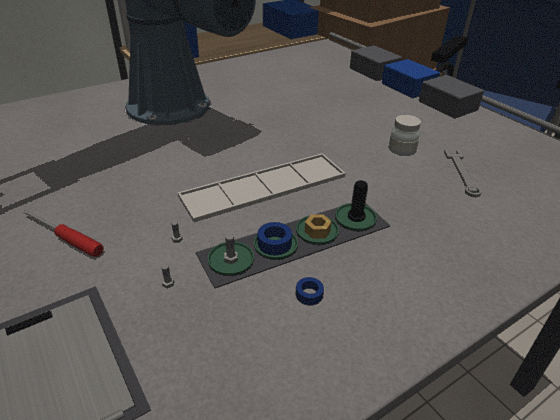

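Top view: from the left the dishes hold lever extension (198,183), nut (249,191), tire (298,202) and bolt (346,211). The tray is nearer the robot, spanning (140,255) to (345,340). The small tire and small bolts outside the row are decoys. Next I'll measure the poses.

```bash
cat > h.py <<'E'
import cv2,numpy as np,pickle
def ray(c,uv,z):
    uv=np.atleast_2d(np.asarray(uv,float)); K,R,t=c['mtx'],c['R'],c['t']
    d=(np.c_[uv,np.ones(len(uv))]@np.linalg.inv(K).T)@R; C=-R.T@t
    return (C+d*((z-C[2])/d[:,2])[:,None])[:,:2]
def proj(c,X):
    X=np.atleast_2d(X);p=(X@c['R'].T+c['t'])@c['mtx'].T;return p[:,:2]/p[:,2:]
def blobs(m,amin):
    m=m.astype(np.uint8)
    cs,_=cv2.findContours(m,cv2.RETR_EXTERNAL,cv2.CHAIN_APPROX_NONE)
    return [k[:,0,:] for k in cs if cv2.contourArea(k)>amin]
def rect(P):
    (cx,cy),(w,h),a=cv2.minAreaRect((P*1000).astype(np.float32));b=cv2.boxPoints(((cx,cy),(w,h),a))
    e=[b[1]-b[0],b[2]-b[1]];e=max(e,key=np.linalg.norm);e=e*np.sign(e[1])
    return np.array([cx,cy]),sorted([w,h]),np.degrees(np.arctan2(-e[0],e[1]))
E
python3 - <<'E'
from h import *
for n in("top","scene"):
    c=pickle.load(open(n+'0.pkl','rb'));f=c['frame'];hsv=cv2.cvtColor(f,cv2.COLOR_RGB2HSV);H,S,V=[hsv[...,i].astype(int) for i in range(3)]
    print(n)
    w=(V>165)&(S<60) if n=='top' else (V>135)&(S<60)
    w[:230 if n=='top' else 140]=0; w[360:]=0; w[:,:100]=0; w[:,420:]=0
    for k in blobs(cv2.morphologyEx(w.astype(np.uint8),cv2.MORPH_CLOSE,np.ones((5,5))),2000):print('tray z10',rect(ray(c,k,.010)), 'z0',rect(ray(c,k,0.)))
    g=(H>60)&(H<95)&(S>90)
    print('dishes')
    for k in blobs(g,60):
        P=ray(c,k,.012)*1000;print(k.mean(0),P.min(0).round(1),P.max(0).round(1),cv2.minEnclosingCircle(P.astype(np.float32)))
    b=(H>100)&(H<130)&(S>120)
    print('blue')
    for k in blobs(b,150):
        if k[:,1].min()<100: continue
        P=ray(c,k,.033)*1000;print(k.mean(0),P.min(0),P.max(0),cv2.minEnclosingCircle(P.astype(np.float32)))
    y=(H>12)&(H<28)&(S>140)
    for k in blobs(y,150):
        if k[:,1].min()<100: continue
        P=ray(c,k,.029)*1000;print('nut',k.mean(0),P.min(0),P.max(0),cv2.minEnclosingCircle(P.astype(np.float32)))
c=pickle.load(open('top0.pkl','rb'));f=c['frame'][140:250,160:390]
cv2.imwrite('pics/rowtop.png',cv2.resize(f[:,:,::-1],None,fx=3.4,fy=3.4,interpolation=cv2.INTER_CUBIC))
c=pickle.load(open('scene0.pkl','rb'));f=c['frame'][170:285,190:400]
cv2.imwrite('pics/rowscene.png',cv2.resize(f[:,:,::-1],None,fx=3.8,fy=3.8,interpolation=cv2.INTER_CUBIC))
E
```

```text
top
tray z10 (array([462.90533447,  22.92497253]), [91.2924575805664, 339.74700927734375], np.float32(-5.201147)) z0 (array([463.02371216,  23.76280212]), [92.5142822265625, 344.2940979003906], np.float32(-5.201141))
dishes
[297.68627451 201.56862745] [617.4 -77.1] [646.5 -43.7] ((632.0663452148438, -60.42937088012695), 17.1544189453125)
[344.608 211.496] [ 583.8 -179. ] [ 658.6 -104.6] ((621.6304931640625, -141.7386474609375), 38.04381561279297)
[296.64573991 202.60089686] [592.8 -95.6] [667.9 -21.4] ((630.4266967773438, -58.24619674682617), 37.941162109375)
[248.38016529 194.17355372] [601.9 -12.3] [677.1  62.2] ((639.3594970703125, 25.411273956298828), 38.14521408081055)
[200.54545455 185.40909091] [610.8  71.4] [685.4 145.7] ((647.9469604492188, 108.50434875488281), 37.76937484741211)
blue
[297.89108911 201.20792079] [597.44958515 -90.68188055] [659.75237846 -31.48524831] ((628.4939575195312, -60.53197479248047), 31.364700317382812)
[310.36923077 136.78461538] [721.54023596 -93.96229347] [765.85017828 -54.03225311] ((743.7450561523438, -74.3956298828125), 22.254711151123047)
nut [249.26315789 190.92105263] [617.58495108   2.49211755] [664.9290745  44.4060267] ((640.9906005859375, 22.159908294677734), 23.990432739257812)
scene
tray z10 (array([462.22036743,  20.76612854]), [92.64793395996094, 340.0334777832031], np.float32(-5.1931634)) z0 (array([449.64083862,  28.48565674]), [94.40525817871094, 346.4832763671875], np.float32(-5.1931496))
dishes
blue
[309.02409639 291.10843373] [ 744.03456668 -114.41205129] [793.99140317 -67.14760022] ((768.688720703125, -90.75233459472656), 26.703411102294922)
[274.4368932 238.2815534] [ 603.16031272 -105.35826866] [681.47665149 -35.34067427] ((641.1617431640625, -71.5647964477539), 41.002193450927734)
```

View pics/rowtop.png

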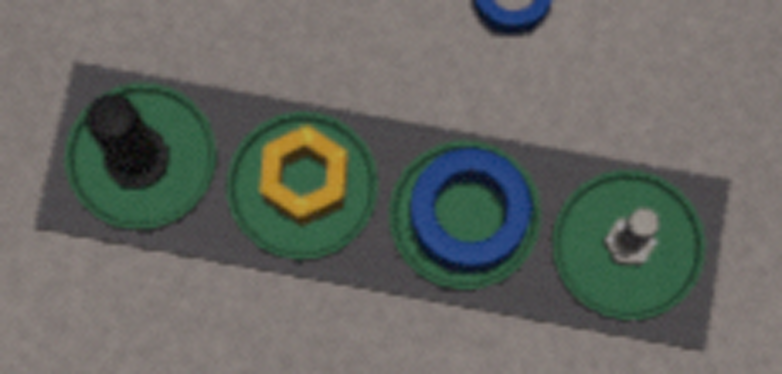

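View pics/rowscene.png

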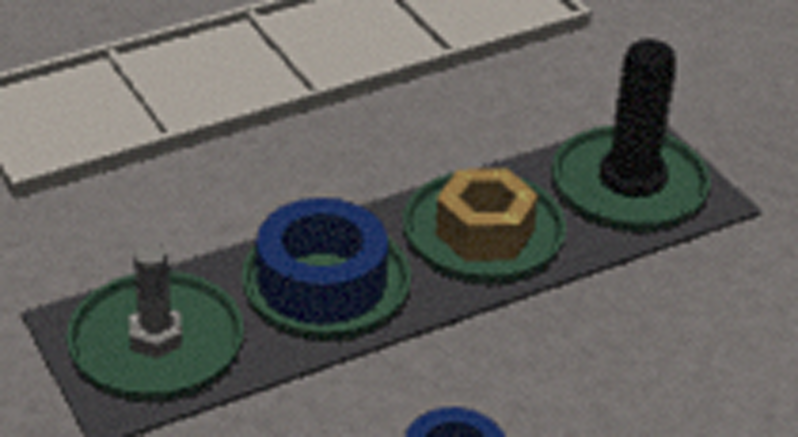

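```bash
python3 - <<'E'
from h import *
c=pickle.load(open('top0.pkl','rb'));s=pickle.load(open('scene0.pkl','rb'))
print('bolt top',ray(c,(349.1,205.3),.057), 'scene',ray(s,(190+152/3.8,170+258/3.8),.057))
print('bolt head',ray(c,(160+630/3.4,140+242/3.4),.014),ray(s,(190+155/3.8,170+330/3.8),.014))
print('lever top',ray(c,(160+111/3.4,140+114/3.4),.083),'scene',ray(s,(190+650/3.8,170+52/3.8),.083))
print('lever foot',ray(c,(160+137/3.4,140+157/3.4),.012),ray(s,(190+634/3.8,170+177/3.8),.012))
hsv=cv2.cvtColor(c['frame'],cv2.COLOR_RGB2HSV);H,S,V=[hsv[...,i].astype(int) for i in range(3)]
y=(H>12)&(H<30)&(S>120)&(V>130)
k=max(blobs(y,100),key=len);P=ray(c,k,.029)*1000
M=P.mean(0)
for lab in range(0,60,3):
    a=np.radians(lab);w=[]
    for j in range(3):
        d=np.array([np.cos(a+j*np.pi/3),np.sin(a+j*np.pi/3)]);q=P@d;w+=[round(np.ptp(q),1)]
    print(lab,w,round(sum(w),1))
# centre from the three flat widths
hs=cv2.cvtColor(s['frame'],cv2.COLOR_RGB2HSV);print('scene nut px',s['frame'][222,320],s['frame'][216,310],hs[216,310])
for u,v in [(437,212),(464,170),(516,172),(536,203),(508,230),(458,228)]: print(ray(s,(190+u/3.8,170+v/3.8),.029)*1000)
E
```

```text
bolt top [[ 0.62227249 -0.14267022]] scene [[ 0.62831951 -0.14573005]]
bolt head [[ 0.62178343 -0.14298892]] [[ 0.62644169 -0.14571169]]
lever top [[0.6477417  0.10971231]] scene [[0.65065565 0.10673839]]
lever foot [[0.64652592 0.10956315]] [[0.65454328 0.10454173]]
0 [np.float64(44.0), np.float64(45.1), np.float64(45.4)] 134.5
3 [np.float64(43.8), np.float64(45.3), np.float64(45.4)] 134.5
6 [np.float64(43.7), np.float64(45.3), np.float64(45.3)] 134.3
9 [np.float64(43.7), np.float64(45.1), np.float64(45.1)] 133.9
12 [np.float64(43.6), np.float64(44.9), np.float64(44.8)] 133.3
15 [np.float64(43.4), np.float64(44.5), np.float64(44.3)] 132.2
18 [np.float64(43.0), np.float64(44.0), np.float64(43.7)] 130.7
21 [np.float64(42.5), np.float64(43.4), np.float64(43.1)] 129.0
24 [np.float64(41.9), np.float64(42.7), np.float64(42.6)] 127.2
27 [np.float64(41.2), np.float64(41.8), np.float64(41.9)] 124.9
30 [np.float64(41.0), np.float64(41.0), np.float64(41.1)] 123.1
33 [np.float64(41.6), np.float64(40.9), np.float64(41.0)] 123.5
36 [np.float64(42.3), np.float64(40.8), np.float64(41.5)] 124.6
39 [np.float64(42.9), np.float64(41.8), np.float64(42.1)] 126.8
42 [np.float64(43.3), np.float64(42.7), np.float64(42.7)] 128.7
45 [np.float64(43.7), np.float64(43.5), np.float64(43.2)] 130.4
48 [np.float64(43.9), np.float64(44.1), np.float64(43.6)] 131.6
51 [np.float64(44.0), np.float64(44.6), np.float64(43.9)] 132.5
54 [np.float64(44.5), np.float64(45.0), np.float64(44.1)] 133.6
57 [np.float64(44.9), np.float64(45.3), np.float64(44.1)] 134.3
scene nut px [58 54 34] [145 114  67] [ 18 137 145]
[[641.01362088  -5.61482597]]
[[622.49393856  23.58507144]]
[[636.90643413  43.60114382]]
[[660.25142968  37.15089278]]
[[668.68962489  14.23394388]]
[[655.38909791  -4.20530044]]
```

```bash
python3 - <<'E'
from h import *
s=pickle.load(open('scene0.pkl','rb'));c=pickle.load(open('top0.pkl','rb'))
th=np.linspace(0,2*np.pi,60)
def circ(x,y,r,z):return np.c_[x+r*np.cos(th),y+r*np.sin(th),0*th+z]/1000
def draw(cam,x0,y0,sc,w,h,out,):
    im=cv2.resize(cam['frame'][y0:y0+h,x0:x0+w,::-1],None,fx=sc,fy=sc,interpolation=cv2.INTER_CUBIC)
    for C in [circ(622,-142.7,7,57),circ(622,-142.7,11,16),circ(629.7,-61,30,33),circ(629.7,-61,18,33),circ(641.3,23,20.5,29),circ(647.5,109.6,12,83),circ(647.5,109.6,17,7),
      circ(621.6,-141.7,39,12),circ(630.4,-58.2,39,12),circ(639.4,25.4,39,12),circ(647.9,108.5,39,12)]:
        p=((proj(cam,C)-[x0-.5,y0-.5])*sc).astype(np.int32);cv2.polylines(im,[p],True,(0,0,255),1)
    cv2.imwrite(out,im)
draw(s,190,170,3.8,210,115,'pics/ovs.png');draw(c,160,140,3.4,230,110,'pics/ovt.png')
E
```

```text
(no output)
```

View pics/ovs.png

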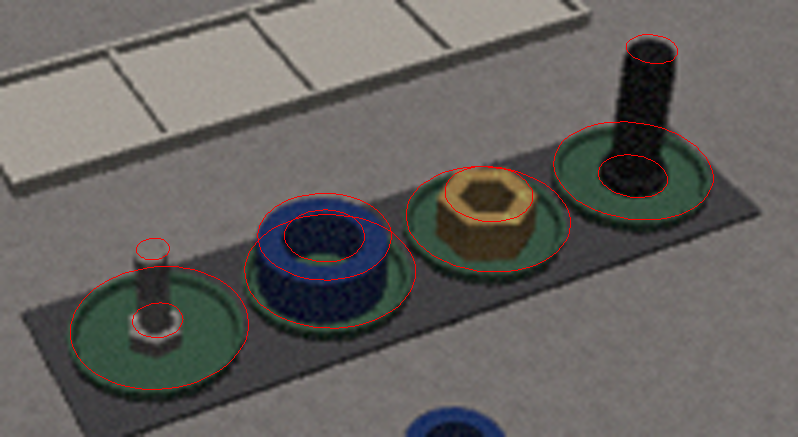

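View pics/ovt.png

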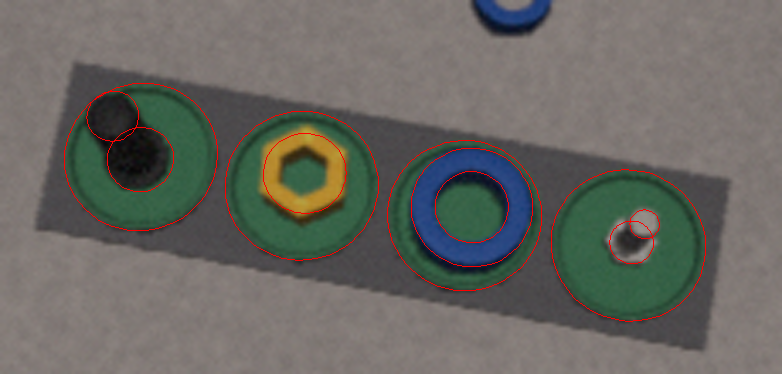

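The predictions overlay well in both views. Left to right the row is lever, nut, tire, bolt, so the tray order will be bolt, tire, nut, lever. I'll turn the tool first.

Call:
drive_tool:
  deltas:
    - {"slide": [0, 0, 0], "delta_rot": [0, 0, -0.055], "hand": 1}
    - {"slide": [0, 0, 0], "delta_rot": [0, 0, -0.055], "hand": 1}
    - {"slide": [0, 0, 0], "delta_rot": [0, 0, -0.055], "hand": 1}
    - {"slide": [0, 0, 0], "delta_rot": [0, 0, -0.055], "hand": 1}
    - {"slide": [0, 0, 0], "delta_rot": [0, 0, -0.055], "hand": 1}

```text
time_s: 0.72
eef_pos: [0.2401, -0.5221, 0.2307]
eef_rot: [-0.001, 0.796, 0.605, 0.0]
wrist_force: [0.5, 0.6, 0.9]
opening: 0.999
```

Call:
drive_tool:
  deltas:
    - {"slide": [0, 0, 0], "delta_rot": [0, 0, -0.0545], "hand": 1}
    - {"slide": [0, 0, 0], "delta_rot": [0, 0, 0], "hand": 1}
    - {"slide": [0, 0, 0], "delta_rot": [0, 0, 0], "hand": 1}
    - {"slide": [0, 0, 0], "delta_rot": [0, 0, 0], "hand": 0.6}
    - {"slide": [0, 0, 0], "delta_rot": [0, 0, 0], "hand": 0.6}

```text
time_s: 1.35
eef_pos: [0.2401, -0.5225, 0.2313]
eef_rot: [-0.0, 0.744, 0.669, 0.0]
wrist_force: [0.2, -0.2, -1.1]
opening: 0.608
```

```bash
cat > go.py <<'E'
import sys,numpy as np
from scipy.spatial.transform import Rotation as Ro
from bench import ctrl
o=ctrl.get_obs();q=o['eef_rot'];R=Ro.from_quat([q[1],q[2],q[3],q[0]]).as_matrix()
print('t',round(o['time_s'],2),'pos',(o['eef_pos']*1000).round(1),'psi',np.degrees(np.arctan2(R[1,0],R[0,0])).round(2),'tilt',R[:2,2].round(4),'open',round(o['opening'],3),'F',o['wrist_force'].round(1),'q',o['q'].round(2))
if len(sys.argv)>3:
    g=np.array(sys.argv[1:4],float);print('units (50mm) ',(R.T@(g-o['eef_pos']*1000)/50).round(3))
E
python3 go.py 647.5 109.6 150
```

```text
t 1.35 pos [ 240.1 -522.5  231.3] psi 83.94 tilt [0. 0.] open 0.608 F [ 0.2 -0.2 -1.1] q [-1.35  0.18  1.61  0.    1.35 -1.24]
units (50mm)  [13.431  6.767  1.626]
```

Call:
drive_tool:
  deltas:
    - {"slide": [0.5, 0.25, 0], "delta_rot": [0, 0, 0], "hand": 0.6}
    - {"slide": [0.85, 0.43, 0], "delta_rot": [0, 0, 0], "hand": 0.6}
    - {"slide": [0.9, 0.45, 0], "delta_rot": [0, 0, 0], "hand": 0.6}
    - {"slide": [0.9, 0.45, 0], "delta_rot": [0, 0, 0], "hand": 0.6}
    - {"slide": [0.9, 0.45, 0], "delta_rot": [0, 0, 0], "hand": 0.6}

```text
time_s: 1.98
eef_pos: [0.3632, -0.329, 0.2314]
eef_rot: [0.0, 0.743, 0.669, 0.0]
wrist_force: [0.4, -0.9, -0.1]
opening: 0.601
```

Call:
drive_tool:
  deltas:
    - {"slide": [0.9, 0.45, 0], "delta_rot": [0, 0, 0], "hand": 0.6}
    - {"slide": [0.9, 0.45, 0], "delta_rot": [0, 0, 0], "hand": 0.6}
    - {"slide": [0.9, 0.45, 0], "delta_rot": [0, 0, 0], "hand": 0.6}
    - {"slide": [0.9, 0.45, 0], "delta_rot": [0, 0, 0], "hand": 0.6}
    - {"slide": [0.9, 0.45, 0], "delta_rot": [0, 0, 0], "hand": 0.6}

```text
time_s: 2.6
eef_pos: [0.4981, -0.1168, 0.2315]
eef_rot: [0.0, 0.743, 0.669, 0.0]
wrist_force: [-0.4, -1.2, -0.2]
opening: 0.603
```

Call:
drive_tool:
  deltas:
    - {"slide": [0.9, 0.45, 0.1], "delta_rot": [0, 0, 0], "hand": 0.6}
    - {"slide": [0.9, 0.45, 0.2], "delta_rot": [0, 0, 0], "hand": 0.6}
    - {"slide": [0.9, 0.45, 0.3], "delta_rot": [0, 0, 0], "hand": 0.6}
    - {"slide": [0.9, 0.45, 0.3], "delta_rot": [0, 0, 0], "hand": 0.6}
    - {"slide": [0.6, 0.3, 0.2], "delta_rot": [0, 0, 0], "hand": 0.6}

```text
time_s: 3.22
eef_pos: [0.6237, 0.0816, 0.1755]
eef_rot: [-0.001, 0.743, 0.67, -0.0]
wrist_force: [0.3, 0.6, -0.3]
opening: 0.602
```

```bash
python3 go.py 647.5 109.6 36
```

```text
t 3.23 pos [623.7  81.6 175.5] psi 84.09 tilt [-0.0011  0.0006] open 0.602 F [ 0.3  0.6 -0.3] q [-0.06  0.35  1.51  0.    1.28  0.04]
units (50mm)  [0.604 0.419 2.789]
```

Call:
drive_tool:
  deltas:
    - {"slide": [0.3, 0.2, 0.3], "delta_rot": [0, 0, 0], "hand": 0.6}
    - {"slide": [0.2, 0.1, 0.3], "delta_rot": [0, 0, 0], "hand": 0.6}
    - {"slide": [0, 0, 0], "delta_rot": [0, 0, 0], "hand": 0.6}
    - {"slide": [0, 0, 0], "delta_rot": [0, 0, 0], "hand": 0.6}
    - {"slide": [0, 0, 0], "delta_rot": [0, 0, 0], "hand": 0.6}

```text
time_s: 3.85
eef_pos: [0.6419, 0.1007, 0.1473]
eef_rot: [0.0, 0.744, 0.669, 0.0]
wrist_force: [0.3, -1.1, -0.2]
opening: 0.596
```

```bash
python3 go.py 647.5 109.6 36; python3 - <<'E'
from bench import ctrl
import cv2
c=ctrl.camera('scene');cv2.imwrite('pics/s1.png',c['frame'][:,:,::-1])
E
```

```text
t 3.85 pos [641.9 100.7 147.3] psi 83.94 tilt [ 0.0013 -0.0001] open 0.596 F [ 0.3 -1.1 -0.2] q [-0.03  0.42  1.48 -0.    1.24  0.08]
units (50mm)  [0.188 0.09  2.226]
```

View pics/s1.png

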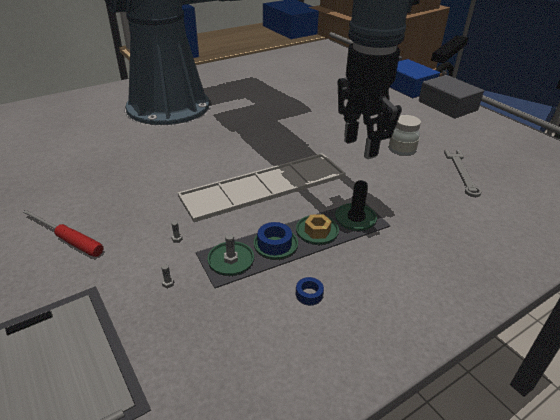

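The gripper fingers at (350,145) and (372,155) straddle the lever's axis, well above it. I'll correct xy and descend.

Call:
drive_tool:
  deltas:
    - {"slide": [0.188, 0.09, 0], "delta_rot": [0, 0, 0], "hand": 0.6}
    - {"slide": [0, 0, 0.3], "delta_rot": [0, 0, 0], "hand": 0.6}
    - {"slide": [0, 0, 0.4], "delta_rot": [0, 0, 0], "hand": 0.6}
    - {"slide": [0, 0, 0.4], "delta_rot": [0, 0, 0], "hand": 0.6}
    - {"slide": [0, 0, 0.4], "delta_rot": [0, 0, 0], "hand": 0.6}

```text
time_s: 4.53
eef_pos: [0.6463, 0.1102, 0.0689]
eef_rot: [-0.001, 0.743, 0.669, -0.001]
wrist_force: [0.7, 0.6, 0.5]
opening: 0.602
```

Call:
drive_tool:
  deltas:
    - {"slide": [0, 0, 0.4], "delta_rot": [0, 0, 0], "hand": 0.6}
    - {"slide": [0, 0, 0.326], "delta_rot": [0, 0, 0], "hand": 0.6}
    - {"slide": [0, 0, 0], "delta_rot": [0, 0, 0], "hand": 0.6}
    - {"slide": [0, 0, 0], "delta_rot": [0, 0, 0], "hand": 0.6}
    - {"slide": [0, 0, 0], "delta_rot": [0, 0, 0], "hand": 0.6}

```text
time_s: 5.15
eef_pos: [0.648, 0.1103, 0.0362]
eef_rot: [0.001, 0.743, 0.669, 0.001]
wrist_force: [0.8, 1.0, 0.3]
opening: 0.6
```

```bash
python3 go.py 647.5 109.6 36
```

```text
t 5.15 pos [648.  110.3  36.2] psi 83.99 tilt [ 0.002 -0.   ] open 0.6 F [0.8 1.  0.3] q [-0.01  0.58  1.5   0.    1.06  0.09]
units (50mm)  [-0.016 -0.008  0.004]
```

Call:
drive_tool:
  deltas:
    - {"slide": [0, 0, 0], "delta_rot": [0, 0, 0], "hand": 0.4}
    - {"slide": [0, 0, 0], "delta_rot": [0, 0, 0], "hand": 0.3}
    - {"slide": [0, 0, 0], "delta_rot": [0, 0, 0], "hand": 0}
    - {"slide": [0, 0, 0], "delta_rot": [0, 0, 0], "hand": 0}
    - {"slide": [0, 0, 0], "delta_rot": [0, 0, 0], "hand": 0}

```text
time_s: 5.78
eef_pos: [0.6476, 0.1103, 0.0356]
eef_rot: [0.0, 0.743, 0.669, 0.0]
wrist_force: [0.6, 0.5, 4.8]
opening: 0.267
```

```bash
python3 go.py 647.5 109.6 36; python3 - <<'E'
import numpy as np
a=np.radians(-5.2);c=np.array([462.7,22.5])
for y in(-126,-42,42,126):print(y,c+y*np.array([-np.sin(a),np.cos(a)]))
E
```

```text
t 5.78 pos [647.6 110.3  35.6] psi 83.99 tilt [ 0.001 -0.   ] open 0.267 F [0.6 0.5 4.8] q [-0.01  0.58  1.51 -0.    1.06  0.09]
units (50mm)  [-0.014 -0.    -0.008]
-126 [ 451.2802949  -102.98143423]
-42 [458.89343163 -19.32714474]
42 [466.50656837  64.32714474]
126 [474.1197051  147.98143423]
```

Call:
drive_tool:
  deltas:
    - {"slide": [0, 0, -0.2], "delta_rot": [0, 0, 0], "hand": 0}
    - {"slide": [0, 0, -0.5], "delta_rot": [0, 0, 0], "hand": 0}
    - {"slide": [0, 0, -0.6], "delta_rot": [0, 0, 0], "hand": 0}
    - {"slide": [0, 0, -0.5], "delta_rot": [0, 0, 0], "hand": 0}
    - {"slide": [0, 0, -0.2], "delta_rot": [0, 0, 0], "hand": 0}

```text
time_s: 6.4
eef_pos: [0.6478, 0.1103, 0.1368]
eef_rot: [0.001, 0.743, 0.669, 0.001]
wrist_force: [0.1, -0.0, -0.8]
opening: 0.267
```

```bash
python3 go.py 451.3 -102.5 140
```

```text
t 6.4 pos [647.8 110.3 136.8] psi 83.99 tilt [ 0.0023 -0.    ] open 0.267 F [ 0.1 -0.  -0.8] q [-0.01  0.45  1.46 -0.    1.23  0.09]
units (50mm)  [-4.644 -3.462 -0.072]
```

Call:
drive_tool:
  deltas:
    - {"slide": [-0.25, -0.2, 0], "delta_rot": [0, 0, 0], "hand": 0}
    - {"slide": [-0.5, -0.37, 0], "delta_rot": [0, 0, 0], "hand": 0}
    - {"slide": [-0.65, -0.48, 0], "delta_rot": [0, 0, 0], "hand": 0}
    - {"slide": [-0.7, -0.52, 0], "delta_rot": [0, 0, 0], "hand": 0}
    - {"slide": [-0.7, -0.52, 0], "delta_rot": [0, 0, 0], "hand": 0}

```text
time_s: 7.02
eef_pos: [0.5255, -0.019, 0.1332]
eef_rot: [-0.001, 0.743, 0.669, -0.001]
wrist_force: [0.0, -0.3, -0.1]
opening: 0.267
```

Call:
drive_tool:
  deltas:
    - {"slide": [-0.7, -0.52, 0], "delta_rot": [0, 0, 0], "hand": 0}
    - {"slide": [-0.6, -0.45, 0], "delta_rot": [0, 0, 0], "hand": 0}
    - {"slide": [-0.4, -0.3, 0], "delta_rot": [0, 0, 0], "hand": 0}
    - {"slide": [-0.144, -0.102, 0], "delta_rot": [0, 0, 0], "hand": 0}
    - {"slide": [0, 0, 0], "delta_rot": [0, 0, 0], "hand": 0}

```text
time_s: 7.65
eef_pos: [0.4499, -0.1025, 0.1343]
eef_rot: [-0.001, 0.744, 0.669, -0.0]
wrist_force: [0.2, 0.7, -0.8]
opening: 0.267
```

```bash
python3 go.py 451.3 -102.5 33; python3 - <<'E'
from bench import ctrl
import cv2
c=ctrl.camera('scene');cv2.imwrite('pics/s2.png',c['frame'][:,:,::-1])
E
```

```text
t 7.65 pos [ 449.9 -102.5  134.3] psi 83.92 tilt [-0.001   0.0007] open 0.267 F [ 0.2  0.7 -0.8] q [-0.48  0.04  1.97  0.    1.13 -0.38]
units (50mm)  [1.000e-03 3.000e-02 2.027e+00]
```

View pics/s2.png

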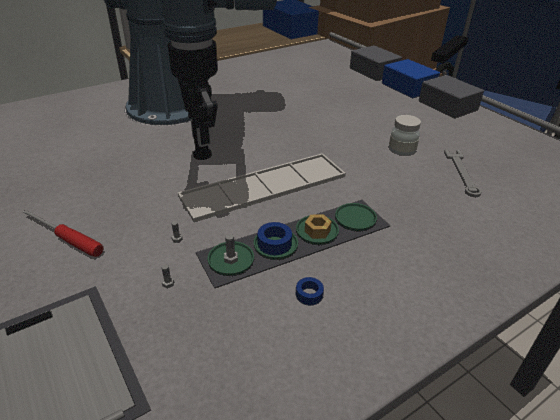

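The lever is held upright, with its foot at (202,154), above the right-hand compartment.

Call:
drive_tool:
  deltas:
    - {"slide": [0, 0.03, 0.3], "delta_rot": [0, 0, 0], "hand": 0}
    - {"slide": [0, 0, 0.5], "delta_rot": [0, 0, 0], "hand": 0}
    - {"slide": [0, 0, 0.5], "delta_rot": [0, 0, 0], "hand": 0}
    - {"slide": [0, 0, 0.4], "delta_rot": [0, 0, 0], "hand": 0}
    - {"slide": [0, 0, 0.2], "delta_rot": [0, 0, 0], "hand": 0}

```text
time_s: 8.32
eef_pos: [0.4513, -0.1015, 0.0379]
eef_rot: [-0.001, 0.743, 0.67, -0.0]
wrist_force: [-1.0, -0.2, 0.1]
opening: 0.267
```

Call:
drive_tool:
  deltas:
    - {"slide": [0, 0, 0], "delta_rot": [0, 0, 0], "hand": 0}
    - {"slide": [0, 0, 0.05], "delta_rot": [0, 0, 0], "hand": 0}
    - {"slide": [0, 0, 0.04], "delta_rot": [0, 0, 0], "hand": 0}
    - {"slide": [0, 0, 0.02], "delta_rot": [0, 0, 0], "hand": 0}
    - {"slide": [0, 0, 0], "delta_rot": [0, 0, 0], "hand": 0}

```text
time_s: 8.95
eef_pos: [0.4523, -0.1027, 0.0347]
eef_rot: [0.0, 0.743, 0.669, 0.0]
wrist_force: [0.4, 0.5, -1.7]
opening: 0.266
```

```bash
python3 go.py 451.3 -102.5 33
```

```text
t 8.95 pos [ 452.3 -102.7   34.7] psi 83.99 tilt [ 0.0003 -0.0002] open 0.266 F [ 0.4  0.5 -1.7] q [-0.48  0.23  2.01 -0.    0.9  -0.38]
units (50mm)  [ 0.003 -0.02   0.033]
```

Call:
drive_tool:
  deltas:
    - {"slide": [0, 0, 0.02], "delta_rot": [0, 0, 0], "hand": 0}
    - {"slide": [0, 0, 0.02], "delta_rot": [0, 0, 0], "hand": 0}
    - {"slide": [0, 0, 0], "delta_rot": [0, 0, 0], "hand": 0}
    - {"slide": [0, 0, 0], "delta_rot": [0, 0, 0], "hand": 0}
    - {"slide": [0, 0, 0], "delta_rot": [0, 0, 0], "hand": 0}

```text
time_s: 9.57
eef_pos: [0.4522, -0.1027, 0.0326]
eef_rot: [0.0, 0.743, 0.669, 0.0]
wrist_force: [-0.6, -0.1, 2.3]
opening: 0.264
```

```bash
python3 go.py 451.3 -102.5 33
```

```text
t 9.57 pos [ 452.2 -102.7   32.6] psi 84.0 tilt [ 0.0001 -0.0001] open 0.264 F [-0.6 -0.1  2.3] q [-0.48  0.23  2.02 -0.    0.9  -0.38]
units (50mm)  [ 0.002 -0.019 -0.009]
```

On the floor now (upward contact force). Release and lift.

Call:
drive_tool:
  deltas:
    - {"slide": [0, 0, 0], "delta_rot": [0, 0, 0], "hand": 0.3}
    - {"slide": [0, 0, 0], "delta_rot": [0, 0, 0], "hand": 0.4}
    - {"slide": [0, 0, 0], "delta_rot": [0, 0, 0], "hand": 0.5}
    - {"slide": [0, 0, 0], "delta_rot": [0, 0, 0], "hand": 0.5}
    - {"slide": [0, 0, -0.2], "delta_rot": [0, 0, 0], "hand": 0.5}

```text
time_s: 10.2
eef_pos: [0.4514, -0.1023, 0.0422]
eef_rot: [-0.001, 0.743, 0.669, -0.0]
wrist_force: [0.5, 0.3, -0.1]
opening: 0.497
```

Call:
drive_tool:
  deltas:
    - {"slide": [0, 0, -0.4], "delta_rot": [0, 0, 0], "hand": 0.5}
    - {"slide": [0, 0, -0.6], "delta_rot": [0, 0, 0], "hand": 0.5}
    - {"slide": [0, 0, -0.6], "delta_rot": [0, 0, 0], "hand": 0.5}
    - {"slide": [0, 0, -0.6], "delta_rot": [0, 0, 0], "hand": 0.5}
    - {"slide": [0, 0, 0], "delta_rot": [0, 0, 0], "hand": 0.65}

```text
time_s: 10.82
eef_pos: [0.454, -0.1036, 0.1556]
eef_rot: [0.003, 0.743, 0.669, 0.001]
wrist_force: [0.3, 0.4, -0.3]
opening: 0.649
```

```bash
python3 go.py 641.5 22.5 140; python3 - <<'E'
from bench import ctrl
import cv2
c=ctrl.camera('scene');cv2.imwrite('pics/s3.png',c['frame'][:,:,::-1])
E
```

```text
t 10.82 pos [ 454.  -103.6  155.6] psi 84.0 tilt [ 0.0055 -0.0028] open 0.649 F [ 0.3  0.4 -0.3] q [-0.48  0.02  1.95  0.    1.17 -0.38]
units (50mm)  [2.9   3.464 0.326]
```

View pics/s3.png

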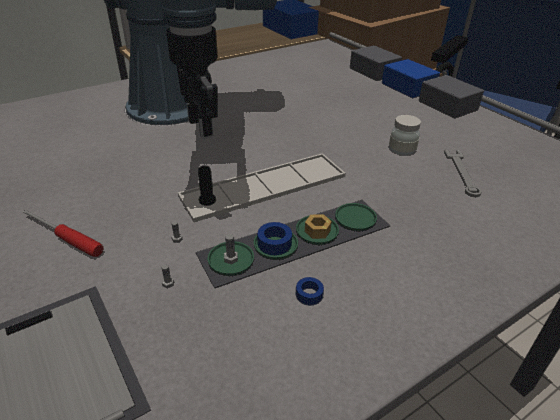

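The lever stands upright at (206,190) in the right compartment. Next is the nut.

Call:
drive_tool:
  deltas:
    - {"slide": [0.25, 0.3, 0], "delta_rot": [0, 0, 0], "hand": 0.65}
    - {"slide": [0.5, 0.6, 0], "delta_rot": [0, 0, 0], "hand": 0.65}
    - {"slide": [0.5, 0.6, 0], "delta_rot": [0, 0, 0], "hand": 0.65}
    - {"slide": [0.5, 0.6, 0], "delta_rot": [0, 0, 0], "hand": 0.65}
    - {"slide": [0.5, 0.6, 0], "delta_rot": [0, 0, 0], "hand": 0.65}

```text
time_s: 11.5
eef_pos: [0.599, -0.0029, 0.1506]
eef_rot: [-0.001, 0.743, 0.669, -0.001]
wrist_force: [0.6, -1.2, 0.9]
opening: 0.65
```

Call:
drive_tool:
  deltas:
    - {"slide": [0.4, 0.45, 0], "delta_rot": [0, 0, 0], "hand": 0.65}
    - {"slide": [0.25, 0.3, 0.3], "delta_rot": [0, 0, 0], "hand": 0.65}
    - {"slide": [0, 0, 0.3], "delta_rot": [0, 0, 0.0425], "hand": 0.65}
    - {"slide": [0, 0, 0.3], "delta_rot": [0, 0, 0.0425], "hand": 0.65}
    - {"slide": [0, 0, 0.2], "delta_rot": [0, 0, 0.0425], "hand": 0.65}

```text
time_s: 12.12
eef_pos: [0.638, 0.0249, 0.0944]
eef_rot: [-0.001, 0.862, 0.506, -0.001]
wrist_force: [-0.2, 0.4, 0.7]
opening: 0.654
```

Call:
drive_tool:
  deltas:
    - {"slide": [0, 0, 0], "delta_rot": [0, 0, 0], "hand": 0.65}
    - {"slide": [0, 0, 0], "delta_rot": [0, 0, 0], "hand": 0.65}
    - {"slide": [0, 0, 0], "delta_rot": [0, 0, 0], "hand": 0.65}
    - {"slide": [0, 0, 0], "delta_rot": [0, 0, 0], "hand": 0.65}
    - {"slide": [0, 0, 0], "delta_rot": [0, 0, 0], "hand": 0.65}

```text
time_s: 12.75
eef_pos: [0.639, 0.0235, 0.0978]
eef_rot: [0.0, 0.861, 0.508, 0.0]
wrist_force: [0.0, -0.1, 0.4]
opening: 0.653
```

```bash
python3 go.py 641.5 22.5 10; python3 - <<'E'
from bench import ctrl
import cv2
c=ctrl.camera('scene');cv2.imwrite('pics/s4.png',c['frame'][:,:,::-1])
E
```

```text
t 12.75 pos [639.   23.5  97.8] psi 61.06 tilt [ 0.0006 -0.0001] open 0.653 F [ 0.  -0.1  0.4] q [-0.15  0.46  1.53  0.    1.15  0.36]
units (50mm)  [0.007 0.052 1.757]
```

View pics/s4.png

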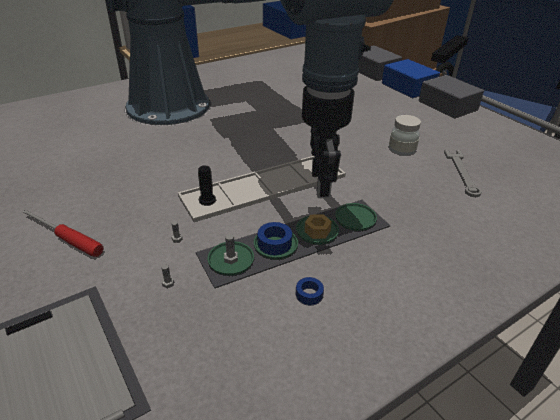

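Call:
drive_tool:
  deltas:
    - {"slide": [0.01, 0.05, 0.3], "delta_rot": [0, 0, 0], "hand": 0.65}
    - {"slide": [0, 0, 0.4], "delta_rot": [0, 0, 0], "hand": 0.65}
    - {"slide": [0, 0, 0.4], "delta_rot": [0, 0, 0], "hand": 0.65}
    - {"slide": [0, 0, 0.35], "delta_rot": [0, 0, 0], "hand": 0.65}
    - {"slide": [0, 0, 0.15], "delta_rot": [0, 0, 0], "hand": 0.65}

```text
time_s: 13.42
eef_pos: [0.64, 0.0229, 0.0152]
eef_rot: [-0.001, 0.861, 0.508, -0.001]
wrist_force: [0.4, 0.7, 0.4]
opening: 0.649
```

Call:
drive_tool:
  deltas:
    - {"slide": [0, 0, 0.116], "delta_rot": [0, 0, 0], "hand": 0.65}
    - {"slide": [0, 0, 0], "delta_rot": [0, 0, 0], "hand": 0.65}
    - {"slide": [0, 0, 0], "delta_rot": [0, 0, 0], "hand": 0.65}
    - {"slide": [0, 0, 0], "delta_rot": [0, 0, 0], "hand": 0.65}
    - {"slide": [0, 0, 0], "delta_rot": [0, 0, 0], "hand": 0.65}

```text
time_s: 14.05
eef_pos: [0.6416, 0.0227, 0.0121]
eef_rot: [0.0, 0.861, 0.508, 0.0]
wrist_force: [-0.5, 0.5, -0.2]
opening: 0.652
```

Call:
drive_tool:
  deltas:
    - {"slide": [0, 0, 0], "delta_rot": [0, 0, 0], "hand": 0.52}
    - {"slide": [0, 0, 0], "delta_rot": [0, 0, 0], "hand": 0.3}
    - {"slide": [0, 0, 0], "delta_rot": [0, 0, 0], "hand": 0}
    - {"slide": [0, 0, 0], "delta_rot": [0, 0, 0], "hand": 0}
    - {"slide": [0, 0, 0], "delta_rot": [0, 0, 0], "hand": 0}

```text
time_s: 14.68
eef_pos: [0.642, 0.0226, 0.0124]
eef_rot: [0.0, 0.861, 0.508, 0.001]
wrist_force: [-0.5, 0.4, 5.4]
opening: 0.466
```

```bash
python3 go.py 641.5 22.5 12
```

```text
t 14.68 pos [642.   22.6  12.4] psi 61.04 tilt [ 0.0014 -0.0002] open 0.466 F [-0.5  0.4  5.4] q [-0.15  0.59  1.55 -0.    1.01  0.36]
units (50mm)  [-0.006 -0.008  0.009]
```

Call:
drive_tool:
  deltas:
    - {"slide": [0, 0, -0.2], "delta_rot": [0, 0, 0], "hand": 0}
    - {"slide": [0, 0, -0.4], "delta_rot": [0, 0, 0], "hand": 0}
    - {"slide": [0, 0, -0.5], "delta_rot": [0, 0, 0], "hand": 0}
    - {"slide": [0, 0, -0.2], "delta_rot": [0, 0, 0], "hand": 0}
    - {"slide": [0, 0, -0.1], "delta_rot": [0, 0, 0], "hand": 0}

```text
time_s: 15.3
eef_pos: [0.6416, 0.0227, 0.0827]
eef_rot: [0.0, 0.861, 0.508, 0.0]
wrist_force: [-0.6, -0.2, -0.5]
opening: 0.463
```

```bash
python3 go.py 458.9 -19.3 80
```

```text
t 15.3 pos [641.6  22.7  82.7] psi 61.04 tilt [ 0.0011 -0.0002] open 0.463 F [-0.6 -0.2 -0.5] q [-0.15  0.48  1.53  0.    1.12  0.36]
units (50mm)  [-2.504 -2.79   0.05 ]
```

Call:
drive_tool:
  deltas:
    - {"slide": [-0.2, -0.24, 0], "delta_rot": [0, 0, 0], "hand": 0}
    - {"slide": [-0.4, -0.45, 0], "delta_rot": [0, 0, 0], "hand": 0}
    - {"slide": [-0.5, -0.55, 0], "delta_rot": [0, 0, 0], "hand": 0}
    - {"slide": [-0.5, -0.55, 0], "delta_rot": [0, 0, 0], "hand": 0}
    - {"slide": [-0.4, -0.45, 0], "delta_rot": [0, 0, 0], "hand": 0}

```text
time_s: 15.92
eef_pos: [0.4927, -0.0105, 0.0809]
eef_rot: [-0.001, 0.861, 0.508, -0.001]
wrist_force: [-0.1, -0.4, -1.5]
opening: 0.462
```

Call:
drive_tool:
  deltas:
    - {"slide": [-0.3, -0.34, 0], "delta_rot": [0, 0, 0], "hand": 0}
    - {"slide": [-0.2, -0.21, 0], "delta_rot": [0, 0, 0], "hand": 0}
    - {"slide": [0, 0, 0], "delta_rot": [0, 0, 0], "hand": 0}
    - {"slide": [0, 0, 0], "delta_rot": [0, 0, 0], "hand": 0}
    - {"slide": [0, 0, 0], "delta_rot": [0, 0, 0], "hand": 0}

```text
time_s: 16.55
eef_pos: [0.4595, -0.0191, 0.0818]
eef_rot: [0.0, 0.861, 0.508, 0.0]
wrist_force: [0.0, 0.3, -1.4]
opening: 0.462
```

```bash
python3 go.py 458.9 -19.3 9.5; python3 - <<'E'
from bench import ctrl
import cv2
c=ctrl.camera('scene');cv2.imwrite('pics/s5.png',c['frame'][:,:,::-1])
E
```

```text
t 16.55 pos [459.5 -19.1  81.8] psi 61.06 tilt [ 0.0006 -0.0001] open 0.462 F [ 0.   0.3 -1.4] q [-0.3   0.13  2.01  0.    1.01  0.2 ]
units (50mm)  [-0.01  -0.01   1.446]
```

View pics/s5.png

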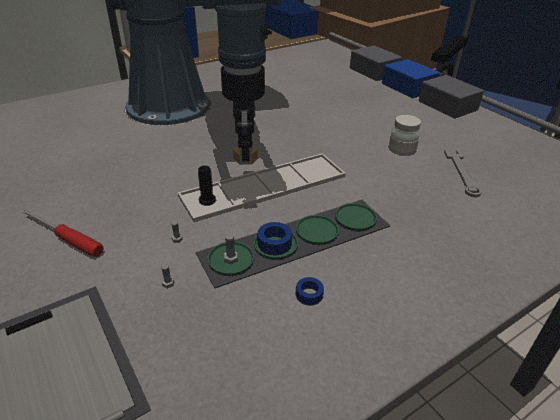

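The nut is held level at (245,155). Lowering it.

Call:
drive_tool:
  deltas:
    - {"slide": [-0.01, -0.01, 0.3], "delta_rot": [0, 0, 0], "hand": 0}
    - {"slide": [0, 0, 0.4], "delta_rot": [0, 0, 0], "hand": 0}
    - {"slide": [0, 0, 0.35], "delta_rot": [0, 0, 0], "hand": 0}
    - {"slide": [0, 0, 0.2], "delta_rot": [0, 0, 0], "hand": 0}
    - {"slide": [0, 0, 0.1], "delta_rot": [0, 0, 0], "hand": 0}

```text
time_s: 17.23
eef_pos: [0.4575, -0.0191, 0.0132]
eef_rot: [-0.001, 0.861, 0.508, -0.0]
wrist_force: [-0.0, -0.3, -1.6]
opening: 0.463
```

Call:
drive_tool:
  deltas:
    - {"slide": [0, 0, 0.04], "delta_rot": [0, 0, 0], "hand": 0}
    - {"slide": [0, 0, 0.04], "delta_rot": [0, 0, 0], "hand": 0}
    - {"slide": [0, 0, 0.02], "delta_rot": [0, 0, 0], "hand": 0}
    - {"slide": [0, 0, 0], "delta_rot": [0, 0, 0], "hand": 0}
    - {"slide": [0, 0, 0], "delta_rot": [0, 0, 0], "hand": 0}

```text
time_s: 17.85
eef_pos: [0.4582, -0.0194, 0.0094]
eef_rot: [0.0, 0.861, 0.508, 0.0]
wrist_force: [-0.3, 0.4, -0.7]
opening: 0.463
```

```bash
python3 go.py 458.9 -19.3 9.5
```

```text
t 17.85 pos [458.2 -19.4   9.4] psi 61.04 tilt [ 0.0005 -0.0001] open 0.463 F [-0.3  0.4 -0.7] q [-0.3   0.27  2.03  0.    0.84  0.2 ]
units (50mm)  [ 0.007  0.011 -0.002]
```

Call:
drive_tool:
  deltas:
    - {"slide": [0, 0, 0.015], "delta_rot": [0, 0, 0], "hand": 0}
    - {"slide": [0, 0, 0], "delta_rot": [0, 0, 0], "hand": 0.5}
    - {"slide": [0, 0, 0], "delta_rot": [0, 0, 0], "hand": 0.6}
    - {"slide": [0, 0, 0], "delta_rot": [0, 0, 0], "hand": 0.65}
    - {"slide": [0, 0, 0], "delta_rot": [0, 0, 0], "hand": 0.65}

```text
time_s: 18.48
eef_pos: [0.458, -0.0193, 0.0084]
eef_rot: [-0.0, 0.861, 0.508, -0.0]
wrist_force: [-0.0, 0.4, 0.3]
opening: 0.649
```

Call:
drive_tool:
  deltas:
    - {"slide": [0, 0, -0.2], "delta_rot": [0, 0, 0], "hand": 0.65}
    - {"slide": [0, 0, -0.5], "delta_rot": [0, 0, 0], "hand": 0.65}
    - {"slide": [0, 0, -0.5], "delta_rot": [0, 0, 0], "hand": 0.65}
    - {"slide": [0, 0, -0.2], "delta_rot": [0, 0, -0.0425], "hand": 1}
    - {"slide": [0, 0, 0], "delta_rot": [0, 0, -0.0425], "hand": 1}

```text
time_s: 19.1
eef_pos: [0.4591, -0.0196, 0.0803]
eef_rot: [0.001, 0.785, 0.62, 0.001]
wrist_force: [-0.0, -0.5, 0.6]
opening: 1.0
```

Call:
drive_tool:
  deltas:
    - {"slide": [0, 0, 0], "delta_rot": [0, 0, -0.0425], "hand": 1}
    - {"slide": [0, 0, 0], "delta_rot": [0, 0, 0], "hand": 1}
    - {"slide": [0, 0, 0], "delta_rot": [0, 0, 0], "hand": 1}
    - {"slide": [0, 0, 0], "delta_rot": [0, 0, 0], "hand": 1}
    - {"slide": [0, 0, 0], "delta_rot": [0, 0, 0], "hand": 1}

```text
time_s: 19.73
eef_pos: [0.458, -0.0193, 0.0784]
eef_rot: [-0.0, 0.743, 0.669, -0.0]
wrist_force: [0.1, -0.8, -0.9]
opening: 0.999
```

```bash
python3 go.py 629.9 -61 80; python3 - <<'E'
from bench import ctrl
import cv2
c=ctrl.camera('scene');cv2.imwrite('pics/s6.png',c['frame'][:,:,::-1])
E
```

```text
t 19.73 pos [458.  -19.3  78.4] psi 83.95 tilt [-0.0002  0.    ] open 0.999 F [ 0.1 -0.8 -0.9] q [-0.3   0.13  2.01 -0.    1.   -0.2 ]
units (50mm)  [-0.467  3.507 -0.032]
```

View pics/s6.png

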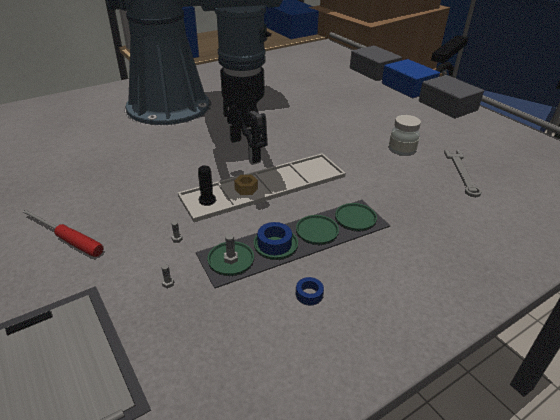

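The nut is flat in compartment 2 from the right, at (246,184). Next is the tire, with the jaws fully open.

Call:
drive_tool:
  deltas:
    - {"slide": [-0.03, 0.25, 0], "delta_rot": [0, 0, 0], "hand": 1}
    - {"slide": [-0.07, 0.55, 0], "delta_rot": [0, 0, 0], "hand": 1}
    - {"slide": [-0.1, 0.75, 0], "delta_rot": [0, 0, 0], "hand": 1}
    - {"slide": [-0.1, 0.75, 0], "delta_rot": [0, 0, 0], "hand": 1}
    - {"slide": [-0.09, 0.65, 0], "delta_rot": [0, 0, 0], "hand": 1}

```text
time_s: 20.4
eef_pos: [0.6049, -0.0548, 0.0783]
eef_rot: [0.0, 0.743, 0.669, 0.0]
wrist_force: [-0.7, -0.8, -0.1]
opening: 1.001
```

Call:
drive_tool:
  deltas:
    - {"slide": [-0.06, 0.4, 0], "delta_rot": [0, 0, 0], "hand": 1}
    - {"slide": [-0.017, 0.157, 0], "delta_rot": [0, 0, 0], "hand": 1}
    - {"slide": [0, 0, 0], "delta_rot": [0, 0, 0], "hand": 1}
    - {"slide": [0, 0, 0], "delta_rot": [0, 0, 0], "hand": 1}
    - {"slide": [0, 0, 0], "delta_rot": [0, 0, 0], "hand": 1}

```text
time_s: 21.02
eef_pos: [0.6294, -0.0606, 0.0785]
eef_rot: [-0.0, 0.743, 0.669, -0.0]
wrist_force: [0.9, -0.5, -0.0]
opening: 0.999
```

```bash
python3 go.py 629.9 -61 14; python3 - <<'E'
from bench import ctrl
import cv2
c=ctrl.camera('scene');cv2.imwrite('pics/s7.png',c['frame'][:,:,::-1])
E
```

```text
t 21.02 pos [629.4 -60.6  78.5] psi 84.0 tilt [-0.0003  0.0001] open 0.999 F [ 0.9 -0.5 -0. ] q [-0.28  0.47  1.56  0.    1.11 -0.18]
units (50mm)  [-0.007  0.011  1.29 ]
```

View pics/s7.png

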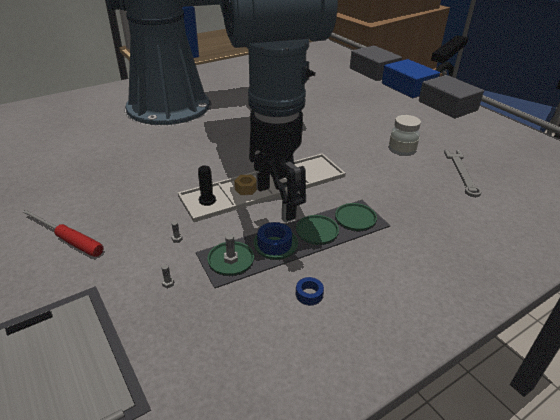

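Call:
drive_tool:
  deltas:
    - {"slide": [0, 0.01, 0.2], "delta_rot": [0, 0, 0], "hand": 1}
    - {"slide": [0, 0, 0.35], "delta_rot": [0, 0, 0], "hand": 1}
    - {"slide": [0, 0, 0.35], "delta_rot": [0, 0, 0], "hand": 1}
    - {"slide": [0, 0, 0.25], "delta_rot": [0, 0, 0], "hand": 1}
    - {"slide": [0, 0, 0.14], "delta_rot": [0, 0, 0], "hand": 1}

```text
time_s: 21.7
eef_pos: [0.6297, -0.0607, 0.0123]
eef_rot: [-0.001, 0.743, 0.669, -0.001]
wrist_force: [0.2, 0.0, 0.1]
opening: 0.999
```

Call:
drive_tool:
  deltas:
    - {"slide": [0, 0, 0], "delta_rot": [0, 0, 0], "hand": 1}
    - {"slide": [0, 0, 0], "delta_rot": [0, 0, 0], "hand": 0.85}
    - {"slide": [0, 0, 0], "delta_rot": [0, 0, 0], "hand": 0.75}
    - {"slide": [0, 0, 0], "delta_rot": [0, 0, 0], "hand": 0.4}
    - {"slide": [0, 0, 0], "delta_rot": [0, 0, 0], "hand": 0.2}

```text
time_s: 22.32
eef_pos: [0.6313, -0.0611, 0.0155]
eef_rot: [0.001, 0.743, 0.669, 0.0]
wrist_force: [-0.8, -0.3, 5.7]
opening: 0.675
```

```bash
python3 go.py 629.9 -61 14
```

```text
t 22.32 pos [631.3 -61.1  15.5] psi 84.0 tilt [ 0.0018 -0.0006] open 0.675 F [-0.8 -0.3  5.7] q [-0.28  0.57  1.57 -0.    1.   -0.18]
units (50mm)  [-0.    -0.029  0.03 ]
```

Call:
drive_tool:
  deltas:
    - {"slide": [0, 0, 0], "delta_rot": [0, 0, 0], "hand": 0}
    - {"slide": [0, 0, -0.2], "delta_rot": [0, 0, 0], "hand": 0}
    - {"slide": [0, 0, -0.4], "delta_rot": [0, 0, 0], "hand": 0}
    - {"slide": [0, 0, -0.4], "delta_rot": [0, 0, 0], "hand": 0}
    - {"slide": [0, 0, -0.2], "delta_rot": [0, 0, 0], "hand": 0}

```text
time_s: 22.95
eef_pos: [0.6318, -0.0613, 0.0767]
eef_rot: [0.002, 0.743, 0.669, 0.001]
wrist_force: [-0.4, 0.5, -1.3]
opening: 0.676
```

```bash
python3 go.py 466.5 64.3 75; python3 - <<'E'
from bench import ctrl
import cv2
c=ctrl.camera('scene');cv2.imwrite('pics/s8.png',c['frame'][:,:,::-1])
E
```

```text
t 22.95 pos [631.8 -61.3  76.7] psi 83.99 tilt [ 0.0034 -0.001 ] open 0.676 F [-0.4  0.5 -1.3] q [-0.28  0.48  1.56  0.    1.1  -0.18]
units (50mm)  [ 2.152 -3.55   0.021]
```

View pics/s8.png

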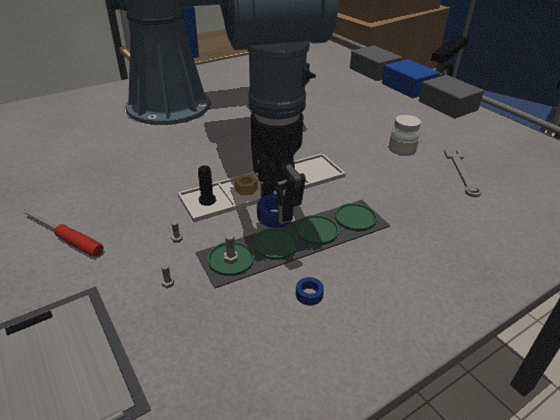

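The tire is held level at (272,211).

Call:
drive_tool:
  deltas:
    - {"slide": [0.2, -0.3, 0], "delta_rot": [0, 0, 0], "hand": 0}
    - {"slide": [0.35, -0.6, 0], "delta_rot": [0, 0, 0], "hand": 0}
    - {"slide": [0.45, -0.75, 0], "delta_rot": [0, 0, 0], "hand": 0}
    - {"slide": [0.45, -0.75, 0], "delta_rot": [0, 0, 0], "hand": 0}
    - {"slide": [0.35, -0.6, 0], "delta_rot": [0, 0, 0], "hand": 0}

```text
time_s: 23.62
eef_pos: [0.4889, 0.0452, 0.0737]
eef_rot: [-0.0, 0.743, 0.669, -0.0]
wrist_force: [0.2, -0.4, -0.2]
opening: 0.676
```

Call:
drive_tool:
  deltas:
    - {"slide": [0.25, -0.35, 0], "delta_rot": [0, 0, 0], "hand": 0}
    - {"slide": [0.1, -0.18, 0], "delta_rot": [0, 0, 0], "hand": 0}
    - {"slide": [0, 0, 0], "delta_rot": [0, 0, 0], "hand": 0}
    - {"slide": [0, 0, 0], "delta_rot": [0, 0, 0], "hand": 0}
    - {"slide": [0, 0, 0], "delta_rot": [0, 0, 0], "hand": 0}

```text
time_s: 24.25
eef_pos: [0.467, 0.0639, 0.074]
eef_rot: [0.0, 0.743, 0.669, 0.0]
wrist_force: [0.5, 0.4, 0.3]
opening: 0.678
```

```bash
python3 go.py 466.5 64.3 12.5
```

```text
t 24.25 pos [467.   63.9  74. ] psi 83.95 tilt [ 0.0005 -0.0001] open 0.678 F [0.5 0.4 0.3] q [-0.12  0.17  1.98 -0.    0.99 -0.01]
units (50mm)  [ 0.007 -0.011  1.231]
```

Call:
drive_tool:
  deltas:
    - {"slide": [0, -0.01, 0.25], "delta_rot": [0, 0, 0], "hand": 0}
    - {"slide": [0, 0, 0.35], "delta_rot": [0, 0, 0], "hand": 0}
    - {"slide": [0, 0, 0.3], "delta_rot": [0, 0, 0], "hand": 0}
    - {"slide": [0, 0, 0.17], "delta_rot": [0, 0, 0], "hand": 0}
    - {"slide": [0, 0, 0.1], "delta_rot": [0, 0, 0], "hand": 0}

```text
time_s: 24.88
eef_pos: [0.4654, 0.0645, 0.0147]
eef_rot: [-0.0, 0.743, 0.669, -0.0]
wrist_force: [-0.4, 0.5, -0.8]
opening: 0.677
```

Call:
drive_tool:
  deltas:
    - {"slide": [0, 0, 0.04], "delta_rot": [0, 0, 0], "hand": 0}
    - {"slide": [0, 0, 0.02], "delta_rot": [0, 0, 0], "hand": 0}
    - {"slide": [0, 0, 0], "delta_rot": [0, 0, 0], "hand": 0}
    - {"slide": [0, 0, 0], "delta_rot": [0, 0, 0], "hand": 0}
    - {"slide": [0, 0, 0], "delta_rot": [0, 0, 0], "hand": 0}

```text
time_s: 25.5
eef_pos: [0.4658, 0.0645, 0.0126]
eef_rot: [0.0, 0.743, 0.669, 0.0]
wrist_force: [-0.5, -0.4, -0.7]
opening: 0.674
```

```bash
python3 go.py 466.5 64.3 12.5
```

```text
t 25.5 pos [465.8  64.5  12.6] psi 83.99 tilt [ 0.0004 -0.    ] open 0.674 F [-0.5 -0.4 -0.7] q [-0.12  0.29  2.    0.    0.85 -0.01]
units (50mm)  [-0.003  0.014  0.003]
```

Call:
drive_tool:
  deltas:
    - {"slide": [0, 0, 0.015], "delta_rot": [0, 0, 0], "hand": 0}
    - {"slide": [0, 0, 0.015], "delta_rot": [0, 0, 0], "hand": 0}
    - {"slide": [0, 0, 0], "delta_rot": [0, 0, 0], "hand": 0}
    - {"slide": [0, 0, 0], "delta_rot": [0, 0, 0], "hand": 0}
    - {"slide": [0, 0, 0], "delta_rot": [0, 0, 0], "hand": 0}

```text
time_s: 26.12
eef_pos: [0.4659, 0.0645, 0.0124]
eef_rot: [0.0, 0.743, 0.669, -0.0]
wrist_force: [-7.7, -0.1, 18.6]
opening: 0.677
```

Call:
drive_tool:
  deltas:
    - {"slide": [0, 0, 0], "delta_rot": [0, 0, 0], "hand": 0.72}
    - {"slide": [0, 0, 0], "delta_rot": [0, 0, 0], "hand": 0.8}
    - {"slide": [0, 0, 0], "delta_rot": [0, 0, 0], "hand": 0.9}
    - {"slide": [0, 0, 0], "delta_rot": [0, 0, 0], "hand": 0.9}
    - {"slide": [0, 0, 0], "delta_rot": [0, 0, 0], "hand": 0.9}

```text
time_s: 26.75
eef_pos: [0.4656, 0.0645, 0.0108]
eef_rot: [-0.0, 0.743, 0.669, -0.0]
wrist_force: [0.0, -0.0, 0.4]
opening: 0.898
```

Call:
drive_tool:
  deltas:
    - {"slide": [0, 0, -0.2], "delta_rot": [0, 0, 0], "hand": 0.9}
    - {"slide": [0, 0, -0.4], "delta_rot": [0, 0, 0], "hand": 0.9}
    - {"slide": [0, 0, -0.5], "delta_rot": [0, 0, 0], "hand": 0.9}
    - {"slide": [0, 0, -0.4], "delta_rot": [0, 0, 0], "hand": 0.9}
    - {"slide": [0, 0, 0], "delta_rot": [0, 0, 0], "hand": 0.4}

```text
time_s: 27.38
eef_pos: [0.4673, 0.0644, 0.088]
eef_rot: [0.002, 0.743, 0.669, 0.001]
wrist_force: [-0.9, 0.5, -0.6]
opening: 0.712
```

```bash
python3 go.py 622.5 -142.8 85; python3 - <<'E'
from bench import ctrl
import cv2
c=ctrl.camera('scene');cv2.imwrite('pics/s9.png',c['frame'][:,:,::-1])
E
```

```text
t 27.38 pos [467.3  64.4  88. ] psi 84.0 tilt [ 0.0045 -0.0005] open 0.712 F [-0.9  0.5 -0.6] q [-0.12  0.14  1.98 -0.    1.02 -0.01]
units (50mm)  [-3.796  3.519  0.075]
```

View pics/s9.png

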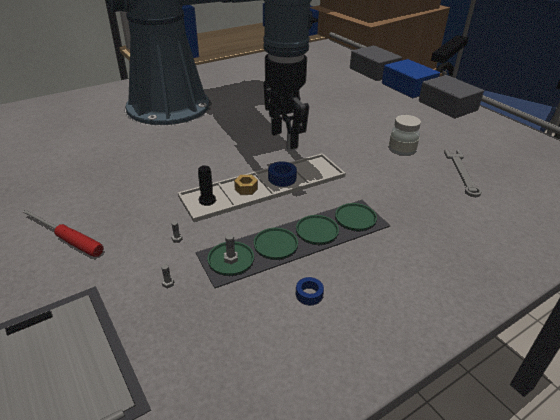

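The tire is flat in its compartment at (282,174). Last part is the bolt.

Call:
drive_tool:
  deltas:
    - {"slide": [-0.3, 0.28, 0], "delta_rot": [0, 0, 0], "hand": 0.4}
    - {"slide": [-0.6, 0.56, 0], "delta_rot": [0, 0, 0], "hand": 0.4}
    - {"slide": [-0.7, 0.65, 0], "delta_rot": [0, 0, 0], "hand": 0.4}
    - {"slide": [-0.7, 0.65, 0], "delta_rot": [0, 0, 0], "hand": 0.4}
    - {"slide": [-0.6, 0.55, 0], "delta_rot": [0, 0, 0], "hand": 0.4}

```text
time_s: 28.05
eef_pos: [0.5851, -0.0966, 0.0846]
eef_rot: [-0.0, 0.744, 0.669, -0.0]
wrist_force: [-0.3, -0.5, -0.1]
opening: 0.4
```

Call:
drive_tool:
  deltas:
    - {"slide": [-0.5, 0.45, 0], "delta_rot": [0, 0, 0], "hand": 0.4}
    - {"slide": [-0.3, 0.28, 0], "delta_rot": [0, 0, 0], "hand": 0.4}
    - {"slide": [-0.1, 0.1, 0], "delta_rot": [0, 0, 0], "hand": 0.4}
    - {"slide": [0, 0, 0], "delta_rot": [0, 0, 0], "hand": 0.4}
    - {"slide": [0, 0, 0], "delta_rot": [0, 0, 0], "hand": 0.4}

```text
time_s: 28.68
eef_pos: [0.6202, -0.1422, 0.0854]
eef_rot: [-0.001, 0.743, 0.669, -0.0]
wrist_force: [-0.3, -0.3, 0.9]
opening: 0.402
```

```bash
python3 go.py 622.8 -142.8 24; python3 - <<'E'
from bench import ctrl
import cv2
c=ctrl.camera('scene');cv2.imwrite('pics/s10.png',c['frame'][:,:,::-1])
E
```

```text
t 28.68 pos [ 620.2 -142.2   85.4] psi 84.02 tilt [-0.0012  0.0006] open 0.402 F [-0.3 -0.3  0.9] q [-0.41  0.47  1.55  0.    1.12 -0.31]
units (50mm)  [-0.008  0.055  1.228]
```

View pics/s10.png

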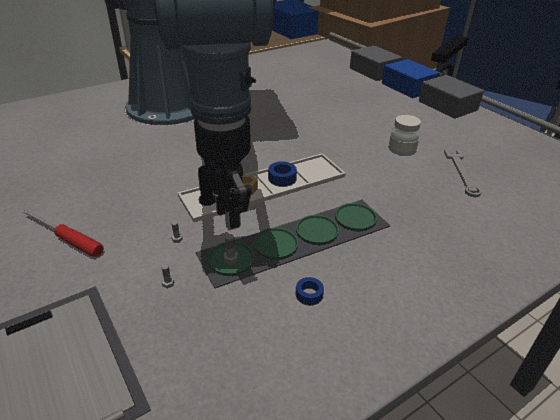

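Call:
drive_tool:
  deltas:
    - {"slide": [-0.01, 0.04, 0], "delta_rot": [0, 0, 0], "hand": 0.4}
    - {"slide": [0, 0, 0.2], "delta_rot": [0, 0, 0], "hand": 0.4}
    - {"slide": [0, 0, 0.35], "delta_rot": [0, 0, 0], "hand": 0.4}
    - {"slide": [0, 0, 0.35], "delta_rot": [0, 0, 0], "hand": 0.4}
    - {"slide": [0, 0, 0.2], "delta_rot": [0, 0, 0], "hand": 0.4}

```text
time_s: 29.35
eef_pos: [0.6215, -0.1431, 0.0285]
eef_rot: [-0.001, 0.743, 0.669, -0.001]
wrist_force: [-0.5, 0.5, 0.0]
opening: 0.398
```

Call:
drive_tool:
  deltas:
    - {"slide": [0, 0, 0.12], "delta_rot": [0, 0, 0], "hand": 0.4}
    - {"slide": [0, 0, 0], "delta_rot": [0, 0, 0], "hand": 0.4}
    - {"slide": [0, 0, 0], "delta_rot": [0, 0, 0], "hand": 0.4}
    - {"slide": [0, 0, 0], "delta_rot": [0, 0, 0], "hand": 0.4}
    - {"slide": [0, 0, 0], "delta_rot": [0, 0, 0], "hand": 0.3}

```text
time_s: 29.98
eef_pos: [0.6231, -0.1437, 0.0254]
eef_rot: [0.0, 0.743, 0.669, 0.0]
wrist_force: [0.2, 0.3, 0.4]
opening: 0.299
```

Call:
drive_tool:
  deltas:
    - {"slide": [0, 0, 0], "delta_rot": [0, 0, 0], "hand": 0.25}
    - {"slide": [0, 0, 0], "delta_rot": [0, 0, 0], "hand": 0.2}
    - {"slide": [0, 0, 0], "delta_rot": [0, 0, 0], "hand": 0.15}
    - {"slide": [0, 0, 0], "delta_rot": [0, 0, 0], "hand": 0}
    - {"slide": [0, 0, 0], "delta_rot": [0, 0, 0], "hand": 0}

```text
time_s: 30.6
eef_pos: [0.623, -0.1437, 0.0252]
eef_rot: [0.0, 0.743, 0.669, 0.0]
wrist_force: [-0.5, 0.7, 3.3]
opening: 0.147
```

```bash
python3 go.py 622.8 -142.8 24
```

```text
t 30.6 pos [ 623.  -143.7   25.2] psi 84.0 tilt [ 0.0005 -0.0002] open 0.147 F [-0.5  0.7  3.3] q [-0.41  0.56  1.56  0.    1.02 -0.31]
units (50mm)  [ 0.017 -0.006  0.025]
```

Call:
drive_tool:
  deltas:
    - {"slide": [0, 0, 0], "delta_rot": [0, 0, 0], "hand": 0}
    - {"slide": [0, 0, -0.2], "delta_rot": [0, 0, 0], "hand": 0}
    - {"slide": [0, 0, -0.5], "delta_rot": [0, 0, 0], "hand": 0}
    - {"slide": [0, 0, -0.5], "delta_rot": [0, 0, 0], "hand": 0}
    - {"slide": [0, 0, -0.3], "delta_rot": [0, 0, 0], "hand": 0}

```text
time_s: 31.22
eef_pos: [0.6232, -0.1438, 0.1015]
eef_rot: [0.001, 0.743, 0.669, 0.0]
wrist_force: [0.3, 1.0, -0.5]
opening: 0.145
```

```bash
python3 go.py 474.1 147.5 100; python3 - <<'E'
from bench import ctrl
import cv2
c=ctrl.camera('scene');cv2.imwrite('pics/s11.png',c['frame'][:,:,::-1])
E
```

```text
t 31.23 pos [ 623.2 -143.8  101.5] psi 83.99 tilt [ 0.0013 -0.0006] open 0.145 F [ 0.3  1.  -0.5] q [-0.41  0.45  1.53 -0.    1.15 -0.31]
units (50mm)  [ 5.482 -3.576  0.023]
```

View pics/s11.png

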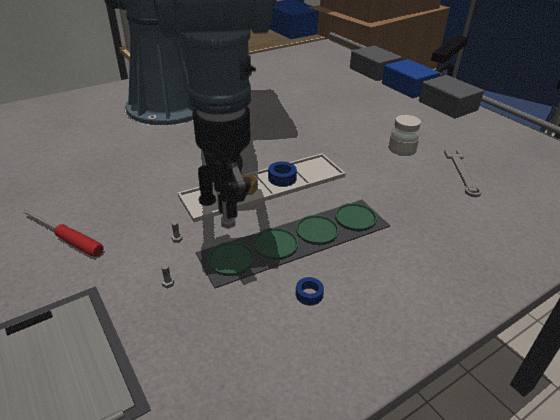

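The bolt is held upright, with its head at (228,221), and all four dishes are empty.

Call:
drive_tool:
  deltas:
    - {"slide": [0.3, -0.2, 0], "delta_rot": [0, 0, 0], "hand": 0}
    - {"slide": [0.6, -0.4, 0], "delta_rot": [0, 0, 0], "hand": 0}
    - {"slide": [0.75, -0.5, 0], "delta_rot": [0, 0, 0], "hand": 0}
    - {"slide": [0.75, -0.5, 0], "delta_rot": [0, 0, 0], "hand": 0}
    - {"slide": [0.75, -0.5, 0], "delta_rot": [0, 0, 0], "hand": 0}

```text
time_s: 31.9
eef_pos: [0.532, 0.0263, 0.0983]
eef_rot: [-0.001, 0.743, 0.669, -0.001]
wrist_force: [0.7, -0.2, -1.8]
opening: 0.153
```

Call:
drive_tool:
  deltas:
    - {"slide": [0.75, -0.5, 0], "delta_rot": [0, 0, 0], "hand": 0}
    - {"slide": [0.75, -0.48, 0], "delta_rot": [0, 0, 0], "hand": 0}
    - {"slide": [0.5, -0.3, 0], "delta_rot": [0, 0, 0], "hand": 0}
    - {"slide": [0.25, -0.15, 0], "delta_rot": [0, 0, 0], "hand": 0}
    - {"slide": [0.08, -0.046, 0], "delta_rot": [0, 0, 0], "hand": 0}

```text
time_s: 32.52
eef_pos: [0.4726, 0.1482, 0.0993]
eef_rot: [-0.0, 0.743, 0.67, -0.001]
wrist_force: [0.1, 0.0, -0.5]
opening: 0.142
```

Call:
drive_tool:
  deltas:
    - {"slide": [0, 0, 0], "delta_rot": [0, 0, 0], "hand": 0}
    - {"slide": [0, 0, 0], "delta_rot": [0, 0, 0], "hand": 0}
    - {"slide": [0, 0, 0.3], "delta_rot": [0, 0, 0], "hand": 0}
    - {"slide": [0, 0, 0.3], "delta_rot": [0, 0, 0], "hand": 0}
    - {"slide": [0, 0, 0], "delta_rot": [0, 0, 0], "hand": 0}

```text
time_s: 33.15
eef_pos: [0.4719, 0.1473, 0.0677]
eef_rot: [-0.001, 0.743, 0.669, -0.002]
wrist_force: [-0.1, -0.1, -1.4]
opening: 0.145
```

```bash
python3 go.py 474.1 147.5 22
```

```text
t 33.15 pos [471.9 147.3  67.7] psi 83.97 tilt [-0.0044 -0.0003] open 0.145 F [-0.1 -0.1 -1.4] q [ 0.06  0.23  1.93 -0.    0.99  0.17]
units (50mm)  [0.01  0.047 0.915]
```

Call:
drive_tool:
  deltas:
    - {"slide": [0, 0.015, 0.25], "delta_rot": [0, 0, 0], "hand": 0}
    - {"slide": [0, 0, 0.3], "delta_rot": [0, 0, 0], "hand": 0}
    - {"slide": [0, 0, 0.2], "delta_rot": [0, 0, 0], "hand": 0}
    - {"slide": [0, 0, 0.1], "delta_rot": [0, 0, 0], "hand": 0}
    - {"slide": [0, 0, 0], "delta_rot": [0, 0, 0], "hand": 0}

```text
time_s: 33.78
eef_pos: [0.4741, 0.1476, 0.027]
eef_rot: [-0.0, 0.743, 0.669, -0.0]
wrist_force: [0.2, -1.0, -0.5]
opening: 0.145
```

Call:
drive_tool:
  deltas:
    - {"slide": [0, 0, 0.02], "delta_rot": [0, 0, 0], "hand": 0}
    - {"slide": [0, 0, 0], "delta_rot": [0, 0, 0], "hand": 0}
    - {"slide": [0, 0, 0], "delta_rot": [0, 0, 0], "hand": 0}
    - {"slide": [0, 0, 0], "delta_rot": [0, 0, 0], "hand": 0}
    - {"slide": [0, 0, 0], "delta_rot": [0, 0, 0], "hand": 0}

```text
time_s: 34.4
eef_pos: [0.4744, 0.1476, 0.0265]
eef_rot: [0.0, 0.743, 0.669, 0.0]
wrist_force: [0.2, -1.0, -0.5]
opening: 0.145
```

```bash
python3 go.py 474.1 147.5 22
```

```text
t 34.4 pos [474.4 147.6  26.5] psi 84.0 tilt [0.0002 0.    ] open 0.145 F [ 0.2 -1.  -0.5] q [ 0.06  0.31  1.93 -0.    0.9   0.17]
units (50mm)  [-0.002 -0.007  0.09 ]
```

Call:
drive_tool:
  deltas:
    - {"slide": [0, 0, 0.04], "delta_rot": [0, 0, 0], "hand": 0}
    - {"slide": [0, 0, 0.03], "delta_rot": [0, 0, 0], "hand": 0}
    - {"slide": [0, 0, 0], "delta_rot": [0, 0, 0], "hand": 0}
    - {"slide": [0, 0, 0], "delta_rot": [0, 0, 0], "hand": 0}
    - {"slide": [0, 0, 0], "delta_rot": [0, 0, 0], "hand": 0}

```text
time_s: 35.02
eef_pos: [0.4744, 0.1476, 0.023]
eef_rot: [0.0, 0.743, 0.669, 0.0]
wrist_force: [0.3, 0.3, -1.6]
opening: 0.143
```

Call:
drive_tool:
  deltas:
    - {"slide": [0, 0, 0.01], "delta_rot": [0, 0, 0], "hand": 0}
    - {"slide": [0, 0, 0.01], "delta_rot": [0, 0, 0], "hand": 0}
    - {"slide": [0, 0, 0], "delta_rot": [0, 0, 0], "hand": 0}
    - {"slide": [0, 0, 0], "delta_rot": [0, 0, 0], "hand": 0}
    - {"slide": [0, 0, 0], "delta_rot": [0, 0, 0], "hand": 0}

```text
time_s: 35.65
eef_pos: [0.4745, 0.1476, 0.0222]
eef_rot: [0.0, 0.743, 0.669, 0.0]
wrist_force: [-2.8, 0.1, 5.7]
opening: 0.142
```

Contact with the floor. Release and lift.

Call:
drive_tool:
  deltas:
    - {"slide": [0, 0, 0], "delta_rot": [0, 0, 0], "hand": 0.18}
    - {"slide": [0, 0, 0], "delta_rot": [0, 0, 0], "hand": 0.25}
    - {"slide": [0, 0, 0], "delta_rot": [0, 0, 0], "hand": 0.4}
    - {"slide": [0, 0, 0], "delta_rot": [0, 0, 0], "hand": 0.4}
    - {"slide": [0, 0, -0.1], "delta_rot": [0, 0, 0], "hand": 0.4}

```text
time_s: 36.28
eef_pos: [0.474, 0.1475, 0.0267]
eef_rot: [-0.0, 0.743, 0.669, -0.0]
wrist_force: [0.4, 0.6, -0.2]
opening: 0.4
```

Call:
drive_tool:
  deltas:
    - {"slide": [0, 0, -0.3], "delta_rot": [0, 0, 0], "hand": 0.4}
    - {"slide": [0, 0, -0.6], "delta_rot": [0, 0, 0], "hand": 0.4}
    - {"slide": [0, 0, -0.8], "delta_rot": [0, 0, 0], "hand": 0.4}
    - {"slide": [0, 0, -0.8], "delta_rot": [0, 0, 0], "hand": 0.4}
    - {"slide": [0, 0, -0.5], "delta_rot": [0, 0, 0], "hand": 0.4}

```text
time_s: 36.9
eef_pos: [0.4754, 0.1477, 0.1805]
eef_rot: [0.001, 0.743, 0.669, 0.002]
wrist_force: [-0.1, -0.2, -0.3]
opening: 0.398
```

Call:
drive_tool:
  deltas:
    - {"slide": [0.4, 0, -0.5], "delta_rot": [0, 0, 0], "hand": 0.4}
    - {"slide": [0.8, 0, 0], "delta_rot": [0, 0, 0], "hand": 0.4}
    - {"slide": [0.8, 0, 0], "delta_rot": [0, 0, 0], "hand": 0.4}
    - {"slide": [0.8, 0, 0], "delta_rot": [0, 0, 0], "hand": 0.4}
    - {"slide": [0.8, 0, 0], "delta_rot": [0, 0, 0], "hand": 0.4}

```text
time_s: 37.52
eef_pos: [0.4933, 0.3279, 0.2034]
eef_rot: [0.0, 0.743, 0.669, 0.001]
wrist_force: [0.8, -0.6, -0.1]
opening: 0.401
```

Call:
drive_tool:
  deltas:
    - {"slide": [0.5, 0, 0], "delta_rot": [0, 0, 0], "hand": 0.4}
    - {"slide": [0, 0, 0], "delta_rot": [0, 0, 0], "hand": 0.4}
    - {"slide": [0, 0, 0], "delta_rot": [0, 0, 0], "hand": 0.4}
    - {"slide": [0, 0, 0], "delta_rot": [0, 0, 0], "hand": 0.4}
    - {"slide": [0, 0, 0], "delta_rot": [0, 0, 0], "hand": 0.4}

```text
time_s: 38.15
eef_pos: [0.496, 0.3506, 0.2022]
eef_rot: [0.0, 0.744, 0.669, 0.0]
wrist_force: [0.4, 0.4, 0.3]
opening: 0.396
```

```bash
cat > chk.py <<'E'
from h import *
from bench import ctrl
import sys
tag=sys.argv[1]
T=np.array([462.7,22.5]);a=np.radians(-5.2);ey=np.array([-np.sin(a),np.cos(a)]);ex=np.array([np.cos(a),np.sin(a)])
th=np.linspace(0,2*np.pi,60)
for n,(x0,y0,w,h,sc) in {'top':(120,230,240,130,3.3),'scene':(170,140,190,90,4.2)}.items():
    c=ctrl.camera(n);pickle.dump(c,open(n+tag+'.pkl','wb'))
    cv2.imwrite(f'pics/{n}full{tag}.png',c['frame'][:,:,::-1])
    im=cv2.resize(c['frame'][y0:y0+h,x0:x0+w,::-1],None,fx=sc,fy=sc,interpolation=cv2.INTER_CUBIC)
    cen=[T+k*ey for k in(-126,-42,42,126)]
    for (r,z),m in [((12,80),cen[0]),((17,4),cen[0]),((20.5,26),cen[1]),((30,30),cen[2]),((7,54),cen[3]),((11,13),cen[3])]:
        C=np.c_[m[0]+r*np.cos(th),m[1]+r*np.sin(th),0*th+z]/1000
        p=((proj(c,C)-[x0-.5,y0-.5])*sc).astype(np.int32);cv2.polylines(im,[p],True,(0,0,255),1)
    for sy in(-170,170):
        pass
    cor=np.array([[*(T+i*46*ex+j*170*ey),10] for i,j in((-1,-1),(1,-1),(1,1),(-1,1))])/1000
    p=((proj(c,cor)-[x0-.5,y0-.5])*sc).astype(np.int32);cv2.polylines(im,[p],True,(255,0,0),1)
    cv2.imwrite(f'pics/{n}ov{tag}.png',im)
E
python3 go.py; python3 chk.py f
```

```text
t 38.15 pos [496.  350.6 202.2] psi 83.93 tilt [ 0.0001 -0.    ] open 0.396 F [0.4 0.4 0.3] q [ 0.42  0.28  1.55 -0.    1.31  0.53]
```

View pics/topovf.png

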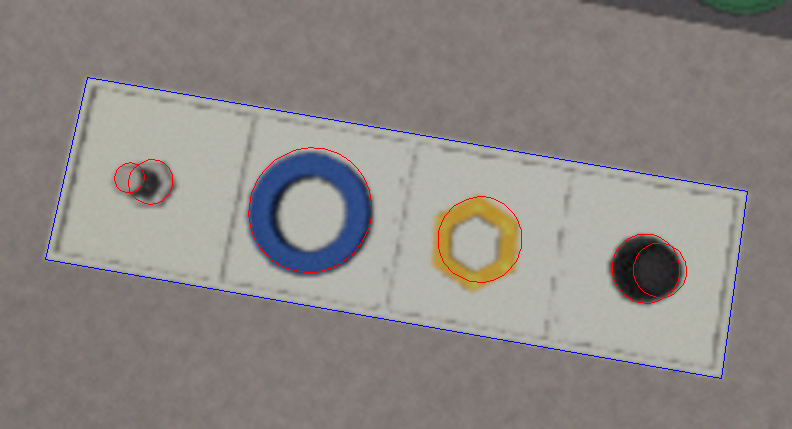

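View pics/sceneovf.png

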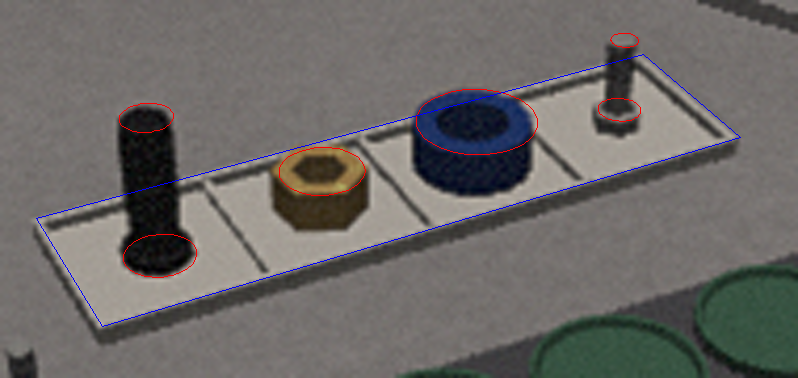

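View pics/topfullf.png

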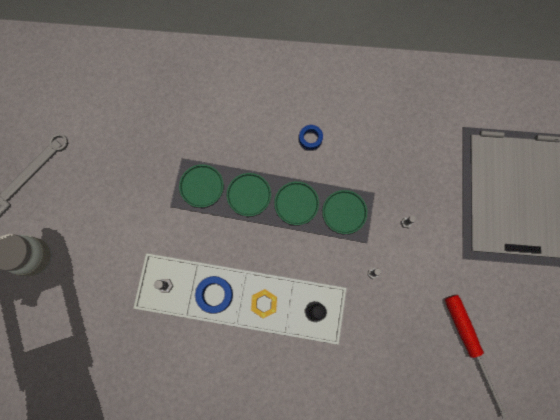

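Top view: bolt (164,285), tire (213,295), nut (263,303), lever (316,311), each within about 2 mm of its compartment centre, upright or flat. The arm is clear, so I'll hand in.

```bash
python3 -c "
from bench import ctrl
print(ctrl.hand_in())"
```

```text
the job is handed in; nothing more can be done
None
```

I moved all four parts from the dishes to the tray in reverse order and handed the job in at about 38 s of the 99 s allowed. From the left, the tray now holds bolt, tire, nut and lever extension.

- **Position:** In the last top and scene pictures, each part sat within about 2 mm of its compartment centre. The bolt and lever stood upright, and the tire and nut lay flat.
- **State at hand-in:** The gripper was open and well clear of everything. The look-alikes were untouched, and nothing had fallen off the work surface.
- **Forces:** The highest wrist force I saw was about 20 N, while seating the tire. Readings came only at the end of each move call.
- **Disagreement:** The two cameras differed by 1–2 mm, about the stated calibration error. I used the top view for positions. No check failed.

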